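Clamp a stone block in the pinning jig

ROBOT

A 7-joint arm with a two-finger parallel gripper is mounted at the origin on a cart in front of the work surface, level with it; the furniture and walls round the work are solid. World frame = base frame: x ahead of the robot, y to its left, z up, the work surface at z = 0. Lengths are in m, angles in rad, forces in N, time in s.
With the tool pointing down it reaches from about 0.35 to 0.775 m from the base axis. Payload 3.1 kg.
Tool frame: the origin (TCP) lies midway between the tips of the shut fingers; the grasp point (between the pads) lies 19 mm behind it; z points along the fingers, x is the direction in which the jaws open and shut, and the axes are right-handed (so a half turn about z gives the same grasp; the last joint's range is limited). The gripper opens to 85 mm and grips with 20 to 120 N. Pads are 22 mm wide; open, the fingers measure 114 mm over their backs; the gripper's body (76 mm by 85 mm) begins 54 mm behind the grasp point. The pads swing forward as they close: fully open they stand 13 mm farther back than shut.
Start: joints at [1.281, 0.311, 0.014, 1.512, -0.004, 1.319, -0.027], TCP at [0.135, -0.533, 0.231] pointing down, gripper open.
Joint ranges: [-2.7, 2.7], [-0.3, 1.91], [-1.27, 1.3], [0.12, 2.57], [-1.44, 4.58], [0.2, 2.03], [-3.05, 3.05]. Speed limits (rad/s): [2.79, 2.79, 3.14, 3.14, 3.14, 3.14, 3.14].

INTERFACE

Orientations are given as [roll, pitch, yaw] about the fixed x, y, z axes, in that order (R = Rz(yaw) Ry(pitch) Rx(roll)).
In Python, from station import arm, vision gives the robot as it stands.
- The arm moves only by the shell command python3 -m crank 'ROWS' [OPENING]. ROWS is JSON, a list that holds one entry, the list of rows, each a list of 6 numbers: the shift along the tool's x, y, z in m, then the turn, a rotation vector about the tool's x, y, z in degrees. In form: [[[tx, ty, tz, wx, wy, wz], ...]]. A call has 1 to 12 rows; each row shifts and turns the commanded pose from where the row before left it, along the tool's axes as they then stand; what a row does not reach is not made up. A row lasts 1/10 s, in which the tool goes at most 50 mm and 8.59 degrees, less where a joint would pass 70% of its speed; a pose out of reach is approached as far as the arm can. A call with a gripper value outside its range is refused whole. OPENING is the closure, from 0 (fully open) to 1 (shut), set as the call begins (- or left out, the last holds). The fingers move at their own pace and stop on an object; the grip force is fixed at half the most. Time passes only in rows, so rows that do not move let the fingers close. It gives the time, the measured TCP pose, the force and the opening at its end, in the units of the state.
- arm.read_state(): the state, without advancing time (a new reading comes with each control period).
- vision.grab_frame(name): name is "scene" or "top" or "wrist"; returns (picture, depth): 480x640x3 uint8, red, green, blue; 480x640 float32, m along the optical axis (not along the pixel's ray), 0 where there is no reading.
- vision.get_calibration(name): a dict with "fx", "fy", "cx", "cy" (pixels), "camera_from_world" (4x4, takes a point from world to camera coordinates). Camera axes: x right, y down, z forward; pixel columns grow to the right and rows downward; lengths in m; the calibration is good to about 2 mm. A picture is of the moment at which its call begins: read the wrist's pose just before it. get_calibration takes no time and is no camera call; for the wrist camera it gives the pose at the moment of the call.
- arm.close_job(): hands the job in, once; it reports no verdict.
The state is a dict: "t": time; "qpos": joint angles; "joint_vel": joint speeds; "tau": joint torques, N m; "ee_pos": TCP position; "tool_rot": TCP orientation; "ft_force": force on the tool from outside, world axes, zero at the start; "torque": the same for the moment, N m; "finger_gap": opening from 0.0 (shut) to 1.0 (fully open).
Only numpy, scipy, OpenCV 4.12 (cv2) and the standard library are available. Lean on these libraries where they do the work, as an engineer would, in place of code of your own. Each camera call takes 0.05 s, during which the arm holds its last target.

TASK

Get the stone block clamped in the pinning jig, touching and pushing things only with shut fingertips or the outside of the fingers, picking nothing up. First push the block along its channel until it is fully home against the end stop, then swing the open clamp strap over the block until it meets its stop pin, and then push the cam lever all the way down so that the pad grips the block. Leave the other things on the bench where they are, and finish clear of the jig.

Things in the scene. Friction and masses are not known exactly. Their poses are not given: they have to be found in the camera images.
- jig: Fixed pinning jig: aluminium base plate, x -108 to +52 mm, y -60 to +120 mm, top at z 10 mm, let into a grey board, 170 x 365 mm, top z 8.5 mm. Origin on the bench under the centre of the block's home place; +x runs along the channel towards the end stop, z up. x, y, z below are in this frame. Channel: two steel rails along x, 61 mm apart inside (y +-30.5 mm), x -55 to +25 mm, tops at z 18 mm.
- end_stop (a point): Middle of the top edge of the end stop's face: steel bar across the channel, face at x +26 mm, 14 mm thick, 79 mm wide, top at z 30 mm.
- block_center (a point): Centre, half-way up, of the loose stone block: 51 (x) x 56 (y) x 27 mm, beige stone, two small pin holes in its top, 0.11 to 0.23 kg. It stands on the plate in the channel, top at z 37 mm. Home: centre at x 0, face against the end stop; at the start it stands 16 to 35 mm short, towards -x.
- stone_block: The same stone block; origin at the centre of its underside.
- strap_pivot (a point): Top of the pivot post (x 0, y +90, z 50 mm), on the axis the strap turns about. Post radius 12 mm (19 at its foot); nut on the strap up to z 71 mm. The strap's stop pin stands at x -15, y +66 mm, 10 mm thick, up to z 58 mm.
- strap (a joint): Angle of the clamp strap about its upright pivot, rad. 0 = over the block, against the stop pin, pointing along -y; 1.57 = open, pointing along +x (past the end stop). Starts at 0.95 to 1.5. Stays where it is left; about 0.1 N m turns it. Steel bar 18 mm wide, z 50 to 60 mm, from the post to 101 mm out; the cam lever stands on it 90 mm out, between cheeks up to z 75 mm.
- strap_mid (a point): Point in the middle of the strap bar, 55 mm out from the pivot, z 55 mm. Its -y axis points outwards along the strap, its +x axis to the side that a finger pushes on to close it.
- cam_lever (a joint): Angle of the cam lever, rad: 0 = up (60 degrees above level, leaning outwards, away from the post), 1.0 = fully down, nearly level, pointing on past the strap's end (tip then at y -62 mm with the strap over). Starts at 0 to 0.15. Moves in the upright plane along the strap; stays where it is left. About 0.11 N m turns it, 0.17 N m at the end, as the last 0.35 rad press the pad on the block.
- lever_hinge (a point): Hinge pin of the cam lever: 90 mm out from the pivot, z 69 mm; it moves with the strap.
- lever_tip (a point): Middle of the upper face (the face to press) of the lever's black thumb paddle, 51 mm along the lever from the hinge; the paddle is 20 mm wide, 24 mm long, 8 mm thick.
- clamp_pad: Round rubber pad, 18 mm wide, under the strap 90 mm out from the pivot (origin at z 50 mm with the lever up). Its face is 8 mm lower, 5 mm over the block with the lever up; it comes down with the lever and presses on a sprung stem with about 8 N.
- study_model: Bystander, to be left alone: pale blue dental arch model, 84 x 75 x 39 mm; origin at the centre of its underside.
- bur_block: Bystander, to be left alone: brown block with small burs standing in it, 34 x 85 x 41 mm; origin at the centre of its underside.
- tooth_die: Bystander, to be left alone: single cream tooth, 13 x 15 x 23 mm; origin at the centre of its underside.
- steel_tin: Bystander, to be left alone: low round steel tin, 70 mm wide, 22 mm high; origin at the centre of its underside.
- pin_jar: Bystander, to be left alone: clear jar with blue cap, 57 mm wide, 60 mm high; origin at the centre of its underside.
- tape_roll: Bystander, to be left alone: roll of tan tape, 82 mm wide, 19 mm high; origin at the centre of its underside.
- wax_tin: Bystander, to be left alone: round blue tin of wax, 69 mm wide, 25 mm high; origin at the centre of its underside.
Mind the look-alikes: they are no part of the job. What is shaped like the stone_block but green or red is not meant.

How it is judged:
By the outcome, as a careful person would: the job done as asked, in the order asked, and still so for the second after the job is handed in, with the robot touching nothing.
It also fails if it takes over 48 s, if anything falls off the work surface, if the arm or the gripper's body presses on something with over 40 N, if the wrist force passes 120 N, or if a joint passes its speed limit or range.

## Working session

There is one attempt and no reset: what is moved stays moved. The work goes in short steps, Python scripts to look and compute and a shell command to move; the robot and the scene stay as the last step left them, time stands still between calls to the robot, and variables do not carry over. Pictures are saved under pics/ and viewed, and the job is handed in when it is done.

```bash
ls; mkdir -p pics; python3 - <<'E'
from station import arm, vision
import cv2,json
s=arm.read_state(); print(s)
for n in ["scene","top","wrist"]:
    c=vision.get_calibration(n); print(n,c)
    p,d=vision.grab_frame(n); cv2.imwrite(f"pics/{n}0.png",p[:,:,::-1])
    import numpy as np; np.save(f"pics/{n}0_d.npy",d)
E
```

```text
pics
{'t': 0.0, 'qpos': array([ 1.28132166,  0.31174437,  0.01400952,  1.51307784, -0.0043931 ,
        1.31923173, -0.0271992 ]), 'joint_vel': array([ 0.00013563,  0.00025586,  0.00037373,  0.00112066, -0.00075746,
       -0.00065926,  0.00051894]), 'tau': array([-6.25391613e-05, -3.79910088e+01,  1.45877777e-01, -2.30586380e+01,
        1.20336565e-02,  1.35539408e-02,  1.77403274e-05]), 'ee_pos': array([ 0.13470109, -0.53247492,  0.2302025 ]), 'tool_rot': array([ 3.14148187e+00,  2.42813056e-03, -1.32295927e+00]), 'ft_force': array([-0.05979612,  0.69253104,  0.18801172]), 'torque': array([ 0.02098073, -0.01737364, -0.0041511 ]), 'finger_gap': 0.9998967960895465}
scene {'fx': 442.0350311589125, 'fy': 442.0350311589125, 'cx': 314.76901466276627, 'cy': 245.53012041052415, 'camera_from_world': array([[-0.46659161, -0.8844497 ,  0.00640282,  0.2709077 ],
       [-0.70008128,  0.36488455, -0.61379595,  0.42663167],
       [ 0.54053536, -0.29087454, -0.78943874,  0.87739452],
       [ 0.        ,  0.        ,  0.        ,  1.        ]])}
top {'fx': 573.776739552311, 'fy': 573.776739552311, 'cx': 322.4264752475564, 'cy': 242.38493704373286, 'camera_from_world': array([[ 0.00996065, -0.99985114,  0.01408845, -0.00819398],
       [-0.98581497, -0.01217949, -0.16739325,  0.55019708],
       [ 0.16753992, -0.01222126, -0.98578954,  1.28005729],
       [ 0.        ,  0.        ,  0.        ,  1.        ]])}
wrist {'fx': 341.8447675556302, 'fy': 341.8447675556302, 'cx': 317.43296685667576, 'cy': 239.7836635863377, 'camera_from_world': array([[ 0.24527915, -0.96945072, -0.00185694, -0.54828697],
       [-0.92077531, -0.23356234,  0.31244434, -0.03938327],
       [-0.30333311, -0.07492626, -0.94993425,  0.38083622],
       [ 0.        ,  0.        ,  0.        ,  1.        ]])}
```

View pics/scene0.png

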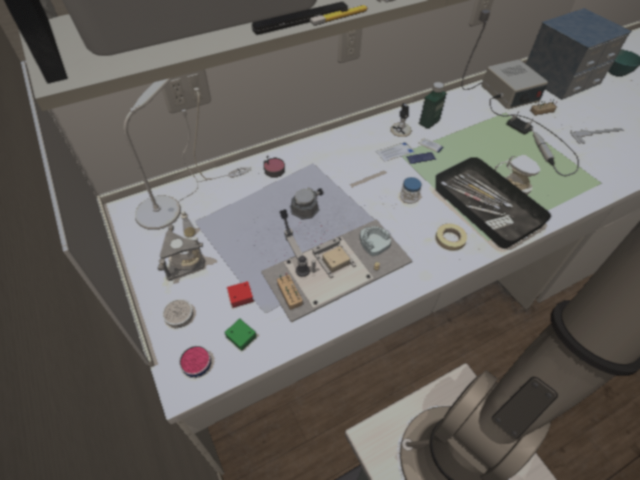

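View pics/top0.png

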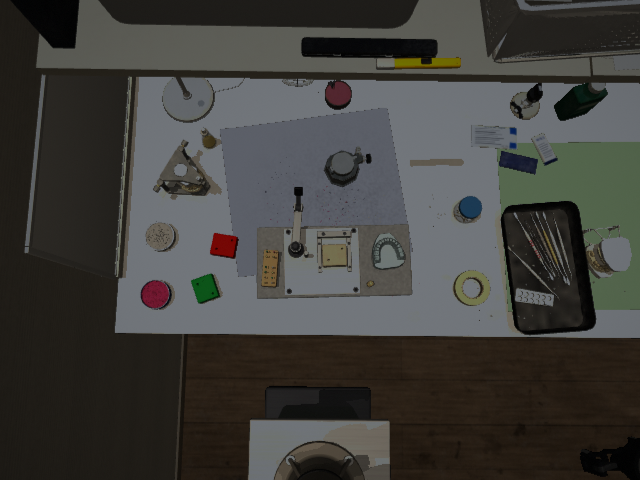

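```bash
cat > h.py <<'E'
import numpy as np,cv2
from station import arm,vision
def ray(c,u,v,z):
    M=np.linalg.inv(c["camera_from_world"]);o=M[:3,3]
    d=M[:3,:3]@np.array([(u-c["cx"])/c["fx"],(v-c["cy"])/c["fy"],1.])
    return o+d*(z-o[2])/d[2]
def pt(c,d,u,v):
    D=d[int(round(v)),int(round(u))];M=np.linalg.inv(c["camera_from_world"])
    return (M@np.array([(u-c["cx"])/c["fx"]*D,(v-c["cy"])/c["fy"]*D,D,1]))[:3]
def proj(c,p):
    q=c["camera_from_world"]@np.append(p,1);return c["cx"]+c["fx"]*q[0]/q[2],c["cy"]+c["fy"]*q[1]/q[2]
E
python3 - <<'E'
import cv2
p=cv2.imread("pics/top0.png")
cv2.imwrite("pics/top0c.png",cv2.resize(p[180:300,250:410],None,fx=5,fy=5,interpolation=cv2.INTER_CUBIC))
E
```

```text
(no output)
```

View pics/top0c.png

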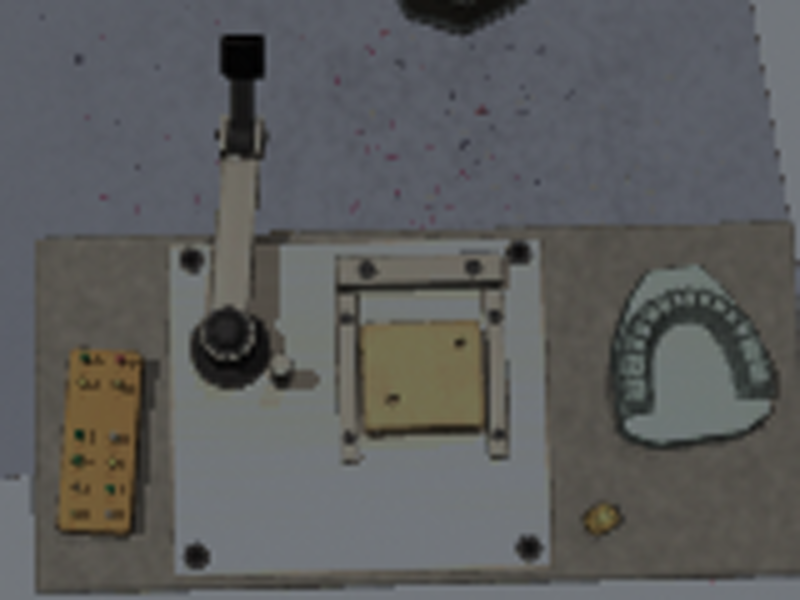

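View pics/wrist0.png

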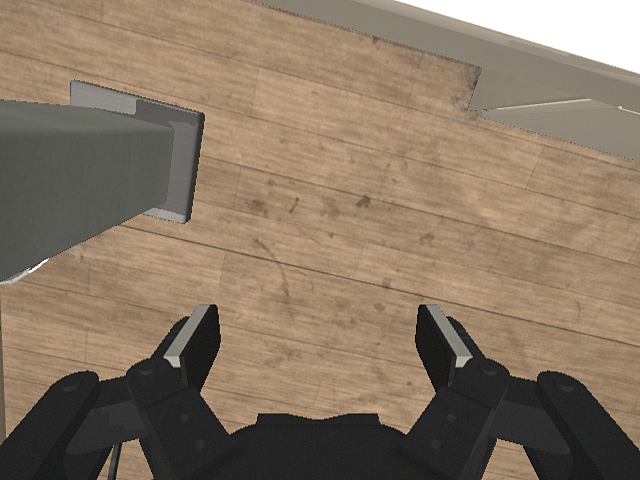

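Top crop: the beige block with two pin holes is at top-image pixel (334,255), sitting in the channel. The look-alikes are the red block (224,245) and the green block (205,289) outside the jig. I choose the beige one. Next I fit the jig pose from the plate corners.

```bash
python3 - <<'E'
from h import *
c=vision.get_calibration("top");d=np.load("pics/top0_d.npy")
f=lambda x,y:(250+(x-2)/5,180+(y-2)/5)
P=[(170,245),(540,240),(552,567),(177,574)]
J=np.array([(52,120),(52,-60),(-108,-60),(-108,120)])/1e3
W=np.array([ray(c,*f(*p),.010)[:2] for p in P]);print(W.round(4))
Jc=J-J.mean(0);Wc=W-W.mean(0)
th=np.arctan2((Jc[:,0]*Wc[:,1]-Jc[:,1]*Wc[:,0]).sum(),(Jc*Wc).sum())
R=np.array([[np.cos(th),-np.sin(th)],[np.sin(th),np.cos(th)]]);o=W.mean(0)-R@J.mean(0)
print("yaw",np.degrees(th),"o",o,"res",((R@J.T).T+o-W).round(4).tolist())
np.save("jig.npy",[*o,th])
tj=lambda p:(R.T@(np.array(p[:2])-o)).round(4)
for n,p,z in [("blk",(360,325),.037),("blk",(483,320),.037),("blk",(487,430),.037),("blk",(365,436),.037),("nut",(227,330),.071),("cheeks",(240,138),.075),("paddle",(242,55),.11),("stopface",(422,288),.03),("armmid",(236,220),.06)]:
    w=ray(c,*f(*p),z);print(n,w.round(4),tj(w),pt(c,d,*f(*p)).round(4))
for q in [(0.3,-.1)]:print(np.linalg.norm(o))
E
```

```text
[[ 0.5886  0.0904]
 [ 0.5933 -0.0862]
 [ 0.4372 -0.0918]
 [ 0.432   0.0838]]
yaw 1.8841958460537471 o [ 0.54176765 -0.03001218] res [[0.0012, 0.0013], [0.0024, -0.0021], [-0.0014, -0.0018], [-0.0021, 0.0026]]
blk [ 5.466e-01 -3.000e-04  3.700e-02] [0.0058 0.0295] [ 5.465e-01 -3.000e-04  3.790e-02]
blk [ 0.5497 -0.0576  0.037 ] [ 0.007  -0.0278] [ 0.5539 -0.059   0.0117]
blk [ 0.4981 -0.0596  0.037 ] [-0.0446 -0.0281] [ 0.5019 -0.0612  0.0075]
blk [ 0.4946 -0.0031  0.037 ] [-0.0462  0.0284] [ 0.4982 -0.0035  0.009 ]
nut [0.5379 0.0603 0.071 ] [-0.0009  0.0904] [0.5372 0.0601 0.0757]
cheeks [0.6262 0.0558 0.075 ] [0.0872 0.083 ] [0.6266 0.0559 0.0732]
paddle [0.656  0.0544 0.11  ] [0.117  0.0806] [0.654  0.0542 0.1176]
stopface [ 0.5657 -0.0293  0.03  ] [ 0.024  -0.0001] [ 0.5674 -0.0296  0.0206]
armmid [0.591  0.0575 0.06  ] [0.0521 0.0858] [0.591  0.0575 0.0601]
0.5425983000559206
```

```bash
cat >> h.py <<'E'
from scipy.spatial.transform import Rotation as Ro
jx,jy,jt=np.load("jig.npy")
def J2W(x,y,z): return np.array([jx+np.cos(jt)*x-np.sin(jt)*y,jy+np.sin(jt)*x+np.cos(jt)*y,z])
def W2J(p): a,b=p[0]-jx,p[1]-jy; return np.array([np.cos(jt)*a+np.sin(jt)*b,-np.sin(jt)*a+np.cos(jt)*b,p[2]])
def plan(target,rpy,n,start=None):
    s=arm.read_state(); p=np.array(s["ee_pos"]);R=Ro.from_euler("xyz",s["tool_rot"])
    if start is not None:p,R=np.array(start[0]),Ro.from_euler("xyz",start[1])
    Rt=Ro.from_euler("xyz",rpy); w=(R.inv()*Rt).as_rotvec()/n; st=(np.array(target)-p)/n
    for i in range(n):
        print((R.inv().apply(st)*1e3).round(1),np.degrees(w).round(2)); R=R*Ro.from_rotvec(w)
E
python3 - <<'E'
from h import *
plan(J2W(-.10,0,.16),[np.pi,0,jt],14)
E
```

```text
[-29.2 -30.    5.1] [-0.    0.01 -5.55]
[-26.2 -32.7   5.1] [-0.    0.01 -5.55]
[-22.9 -35.1   5.1] [-0.    0.01 -5.55]
[-19.4 -37.1   5.1] [-0.    0.01 -5.55]
[-15.7 -38.8   5.1] [-0.    0.01 -5.55]
[-11.9 -40.2   5.1] [-0.    0.01 -5.55]
[ -7.9 -41.1   5.1] [-0.    0.01 -5.55]
[ -3.9 -41.7   5. ] [-0.    0.01 -5.55]
[  0.1 -41.9   5. ] [-0.    0.01 -5.55]
[  4.2 -41.7   5. ] [-0.    0.01 -5.55]
[  8.2 -41.1   5. ] [-0.    0.01 -5.55]
[ 12.1 -40.1   5. ] [-0.    0.01 -5.55]
[ 15.9 -38.7   5. ] [-0.    0.01 -5.55]
[ 19.6 -37.    5. ] [-0.    0.01 -5.55]
```

```bash
python3 -m crank '[[[-0.029,-0.030,0.005,0,0,-5.5],[-0.026,-0.033,0.005,0,0,-5.5],[-0.023,-0.035,0.005,0,0,-5.5],[-0.019,-0.037,0.005,0,0,-5.5],[-0.016,-0.039,0.005,0,0,-5.5],[-0.012,-0.040,0.005,0,0,-5.5],[-0.008,-0.041,0.005,0,0,-5.5]]]' 1
python3 -m crank '[[[-0.004,-0.042,0.005,0,0,-5.5],[0,-0.042,0.005,0,0,-5.5],[0.004,-0.042,0.005,0,0,-5.5],[0.008,-0.041,0.005,0,0,-5.5],[0.012,-0.040,0.005,0,0,-5.5],[0.016,-0.039,0.005,0,0,-5.5],[0.020,-0.037,0.005,0,0,-5.5],[0,0,0,0,0,0],[0,0,0,0,0,0],[0,0,0,0,0,0]]]' 1
python3 - <<'E'
from h import *
s=arm.read_state();print(s["t"],W2J(s["ee_pos"]),s["tool_rot"],s["finger_gap"],s["qpos"].round(2))
c=vision.get_calibration("wrist");p,d=vision.grab_frame("wrist");cv2.imwrite("pics/w1.png",p[:,:,::-1]);np.savez("pics/w1.npz",d=d,c=c["camera_from_world"])
M=np.linalg.inv(c["camera_from_world"]);print(W2J(M[:3,3]))
E
```

```text
t: 0.85
ee_pos: [0.2895, -0.2825, 0.196]
tool_rot: [3.141, -0.0, -0.647]
ft_force: [1.3, -0.1, 0.8]
finger_gap: -0.0
t: 1.85
ee_pos: [0.4442, -0.0361, 0.161]
tool_rot: [3.141, 0.001, 0.019]
ft_force: [0.0, -0.2, 0.2]
finger_gap: -0.001
1.85 [-0.09766682 -0.00286049  0.16096713] [3.14072047e+00 1.29538014e-03 1.86937386e-02] -0.000555797197974044 [ 0.58  0.2  -0.62  1.87  0.13  1.11 -0.07]
[-0.09511361  0.07835646  0.30365767]
```

View pics/w1.png

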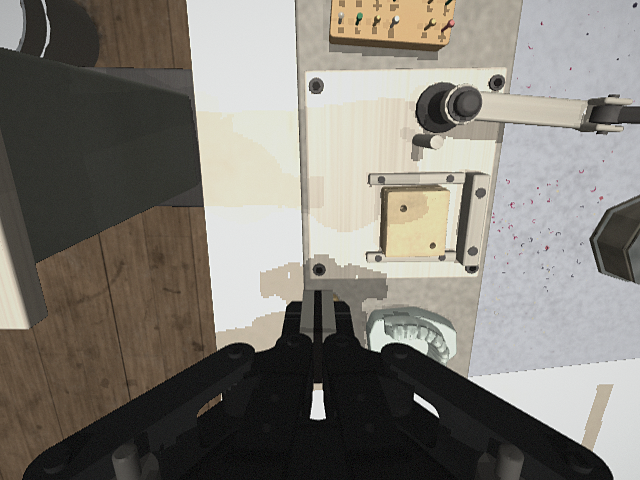

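```bash
python3 - <<'E'
import cv2
p=cv2.imread("pics/w1.png")
cv2.imwrite("pics/w1c.png",cv2.resize(p[50:300,290:640],None,fx=2.28,fy=2.28,interpolation=cv2.INTER_CUBIC))
cv2.imwrite("pics/w1d.png",cv2.resize(p[150:290,350:510],None,fx=4.2,fy=4.2,interpolation=cv2.INTER_CUBIC))
E
```

```text
(no output)
```

View pics/w1c.png

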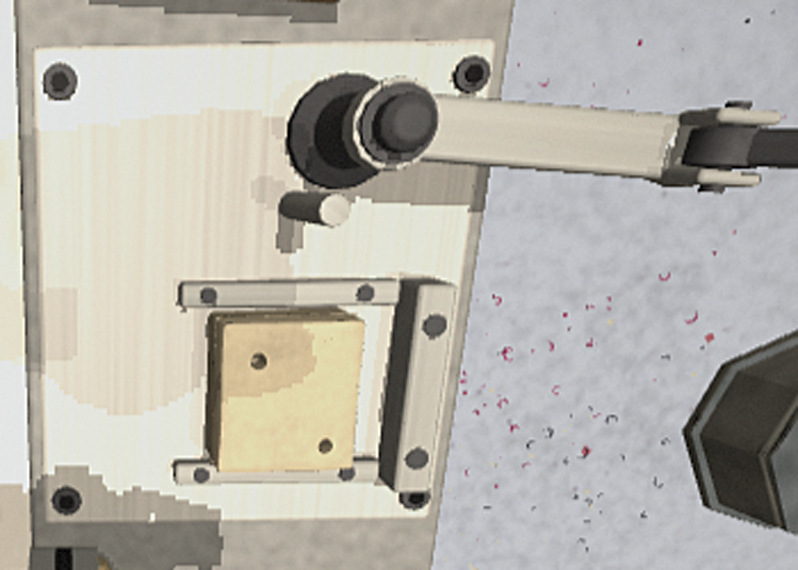

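View pics/w1d.png

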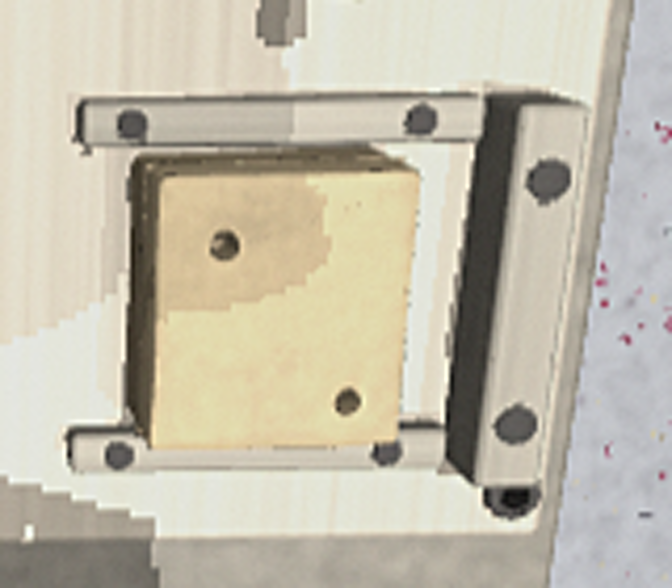

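```bash
python3 - <<'E'
from h import *
c=vision.get_calibration("wrist");c["camera_from_world"]=np.load("pics/w1.npz")["c"]
a=lambda x,y:(290+(x+.5)/2.28-.5,50+(y+.5)/2.28-.5)
b=lambda x,y:(350+(x+.5)/4.2-.5,150+(y+.5)/4.2-.5)
F=[(a(36,48),-108,120,10),(a(494,41),52,120,10),(a(436,516),52,-60,10),(a(45,521),-108,-60,10),(b(520,104),26,39.5,30),(b(478,486),26,-39.5,30),(b(586,106),40,39.5,30),(b(540,484),40,-39.5,30),(a(336,209),-15,66,58),(a(404,118),0,90,71)]
J=np.array([f[1:] for f in F])/1e3
W=np.array([ray(c,*f[0],f[3]/1e3) for f in F])[:,:2];J=J[:,:2]
for sel in [range(10),range(4),range(4,8)]:
    Jc=J[sel]-J[sel].mean(0);Wc=W[sel]-W[sel].mean(0)
    th=np.arctan2((Jc[:,0]*Wc[:,1]-Jc[:,1]*Wc[:,0]).sum(),(Jc*Wc).sum())
    R=np.array([[np.cos(th),-np.sin(th)],[np.sin(th),np.cos(th)]]);o=W[sel].mean(0)-R@J[sel].mean(0)
    print(th,o);
    if len(sel)==10: print(((R@J.T).T+o-W).round(4).tolist()); np.save("jig.npy",[*o,th]);RR,oo=R,o
for n,q,z in [("bl",b(152,446),.037),("br",b(397,440),.037),("tr",b(418,168),.037),("tl",b(162,178),.037),("hinge~",a(715,148),.073),("barmid",a(560,134),.06)]:
    print(n,(RR.T@(ray(c,*q,z)[:2]-oo)).round(4))
E
```

```text
0.04001963254170541 [ 0.54370494 -0.02806055]
[[-0.0027, 0.001], [0.0015, 0.0024], [-0.0013, -0.0014], [-0.0006, -0.0024], [0.0001, 0.0006], [-0.0007, -0.0005], [0.0016, 0.0013], [0.0006, -0.0007], [-0.0005, 0.0], [0.0021, -0.0004]]
0.03828801584433758 [ 0.54443049 -0.02800629]
0.051074727195347745 [ 0.54333962 -0.02861591]
bl [-0.0421 -0.0261]
br [ 0.0064 -0.0258]
tr [0.0052 0.0284]
tl [-0.0424  0.0275]
hinge~ [0.0843 0.0807]
barmid [0.0484 0.0858]
```

```bash
python3 - <<'E'
import numpy as np; np.save("jig.npy",[.543,-.029,.037])
from h import *
s=arm.read_state();print(s["tool_rot"],s["ee_pos"],W2J(s["ee_pos"]))
plan(J2W(-.078,0,.021),[np.pi,0,jt],4)
E
```

```text
[3.14056322e+00 8.18749247e-04 1.78004948e-02] [ 0.44431681 -0.03644424  0.16111237] [-0.09889102 -0.0037887   0.16111237]
[ 5.2 -1.1 35. ] [ 0.01  0.01 -0.28]
[ 5.2 -1.  35. ] [ 0.01  0.01 -0.28]
[ 5.2 -1.  35. ] [ 0.01  0.01 -0.28]
[ 5.2 -1.  35. ] [ 0.01  0.01 -0.28]
```

```bash
python3 -m crank '[[[0.005,-0.001,0.035,0,0,-0.3],[0.005,-0.001,0.035,0,0,-0.3],[0.005,-0.001,0.035,0,0,-0.3],[0.005,-0.001,0.035,0,0,-0.3],[0,0,0,0,0,0],[0,0,0,0,0,0],[0,0,0,0,0,0]]]' 1
python3 - <<'E'
from h import *
s=arm.read_state();print(s["t"],W2J(s["ee_pos"]),s["tool_rot"],s["ft_force"])
c=vision.get_calibration("wrist");p,d=vision.grab_frame("wrist");cv2.imwrite("pics/w2.png",p[:,:,::-1])
E
```

```text
t: 2.6
ee_pos: [0.4662, -0.0309, 0.0232]
tool_rot: [3.141, -0.003, 0.041]
ft_force: [0.1, -0.3, 0.4]
finger_gap: 0.0
2.6 [-0.07679776  0.00096114  0.02319275] [ 3.1405347  -0.00341078  0.0405086 ] [ 0.05036475 -0.28742601  0.42427829]
```

View pics/w2.png

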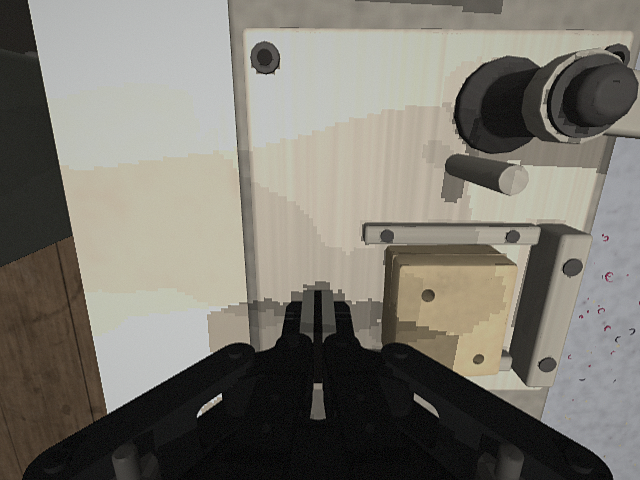

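```bash
python3 -m crank '[[[0.005,0,0.001,0,0,0],[0.005,0,0.001,0,0,0],[0.004,0,0,0,0,0],[0.004,0,0,0,0,0],[0.003,0,0,0,0,0],[0.003,0,0,0,0,0],[0,0,0,0,0,0]]]' 1
python3 - <<'E'
from h import *
s=arm.read_state();print(s["t"],W2J(s["ee_pos"]),s["tool_rot"],s["ft_force"])
c=vision.get_calibration("wrist");p,d=vision.grab_frame("wrist");cv2.imwrite("pics/w3.png",p[:,:,::-1])
E
```

```text
t: 3.35
ee_pos: [0.4889, -0.029, 0.0191]
tool_rot: [-3.141, 0.0, 0.042]
ft_force: [-0.5, 0.5, 0.3]
finger_gap: 0.004
3.35 [-0.05409764  0.00195387  0.01905537] [-3.14140241e+00  4.22024627e-04  4.20528210e-02] [-0.54253407  0.45459062  0.25113604]
```

View pics/w3.png

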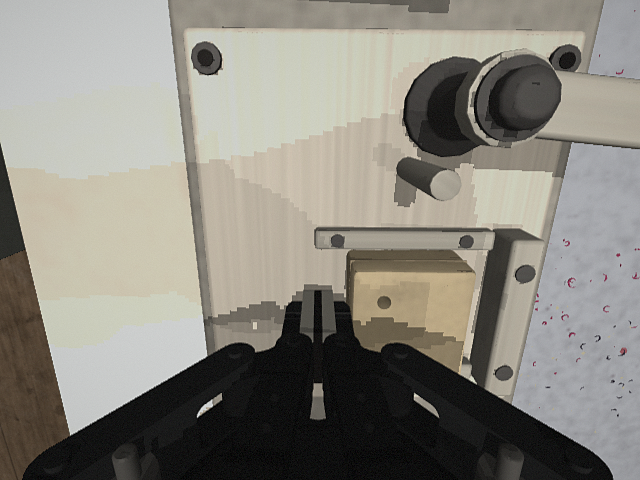

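```bash
python3 -m crank '[[[0.003,0,0,0,0,0],[0.003,0,0,0,0,0],[0.003,0,0,0,0,0],[0.003,0,0,0,0,0],[0,0,0,0,0,0]]]' 1
python3 - <<'E'
from h import *
s=arm.read_state();print(s["t"],W2J(s["ee_pos"]),s["tool_rot"],s["ft_force"])
c=vision.get_calibration("wrist");p,d=vision.grab_frame("wrist");cv2.imwrite("pics/w4.png",p[:,:,::-1])
E
```

```text
t: 3.9
ee_pos: [0.5017, -0.0286, 0.0194]
tool_rot: [-3.141, -0.001, 0.042]
ft_force: [-0.1, -0.5, 0.4]
finger_gap: 0.002
3.9 [-0.04124179  0.00191391  0.01939426] [-3.14144330e+00 -1.21635862e-03  4.18368993e-02] [-0.11037079 -0.51427942  0.36409898]
```

View pics/w4.png

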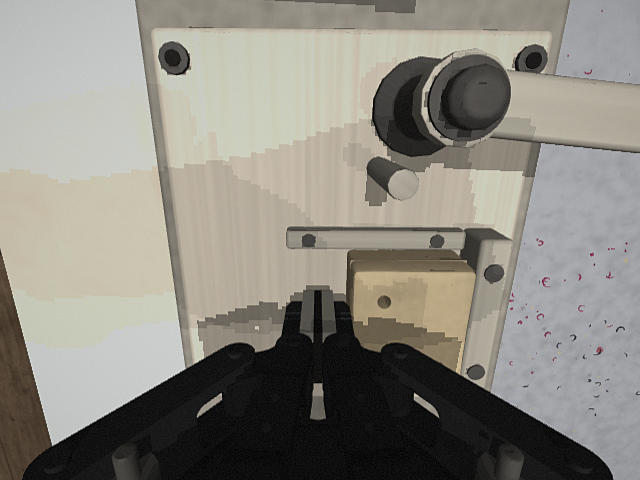

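```bash
python3 -m crank '[[[0.003,0,0,0,0,0],[0.002,0,0,0,0,0],[0,0,0,0,0,0]]]' 1
python3 -m crank '[[[0.001,0,0,0,0,0],[0.001,0,0,0,0,0]]]' 1
python3 -m crank '[[[0.001,0,0,0,0,0],[0,0,0,0,0,0]]]' 1
```

```text
t: 4.25
ee_pos: [0.504, -0.0285, 0.019]
tool_rot: [3.141, 0.004, 0.042]
ft_force: [-5.2, -0.2, 4.1]
finger_gap: -0.001
t: 4.45
ee_pos: [0.504, -0.0285, 0.0188]
tool_rot: [3.141, 0.008, 0.042]
ft_force: [-9.3, -0.5, 8.3]
finger_gap: -0.004
t: 4.65
ee_pos: [0.504, -0.0285, 0.0187]
tool_rot: [3.141, 0.01, 0.042]
ft_force: [-10.2, 1.2, 8.3]
finger_gap: 0.0
```

```bash
python3 -m crank '[[[-0.003,0,0,0,0,0],[-0.008,0,0,0,0,0],[-0.012,0,0,0,0,0],[-0.012,0,-0.01,0,0,0],[0,0,-0.04,0,0,0],[0,0,-0.04,0,0,0],[0,0,-0.04,0,0,0],[0,0,0,0,0,0],[0,0,0,0,0,0]]]' 1
python3 - <<'E'
from h import *
s=arm.read_state();print(s["t"],W2J(s["ee_pos"]),s["tool_rot"],s["ft_force"])
c=vision.get_calibration("wrist");p,d=vision.grab_frame("wrist");cv2.imwrite("pics/w5.png",p[:,:,::-1])
cv2.imwrite("pics/w5d.png",cv2.resize(p[100:300,330:530,::-1],None,fx=3,fy=3,interpolation=cv2.INTER_CUBIC))
np.savez("pics/w5.npz",d=d,c=c["camera_from_world"])
E
```

```text
t: 5.55
ee_pos: [0.4753, -0.03, 0.1506]
tool_rot: [3.14, -0.005, 0.042]
ft_force: [-0.8, 0.1, 0.7]
finger_gap: 0.0
5.55 [-0.06770132  0.00152868  0.15058307] [ 3.14043469 -0.00460232  0.04161361] [-0.82055316  0.10959316  0.70673917]
```

View pics/w5d.png

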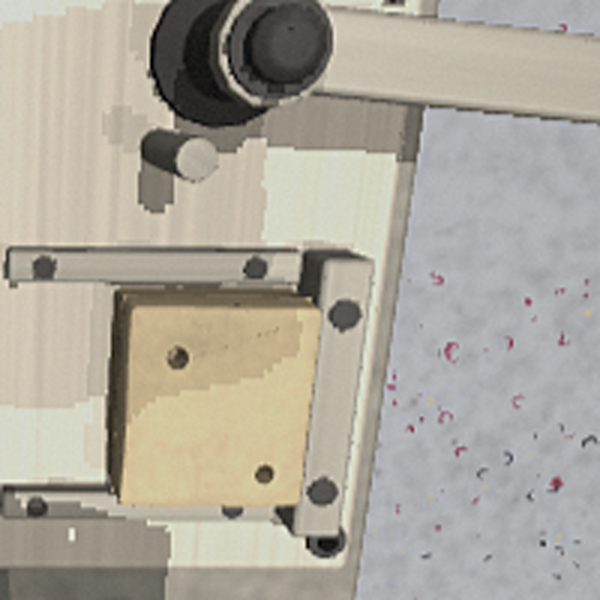

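View pics/w5.png

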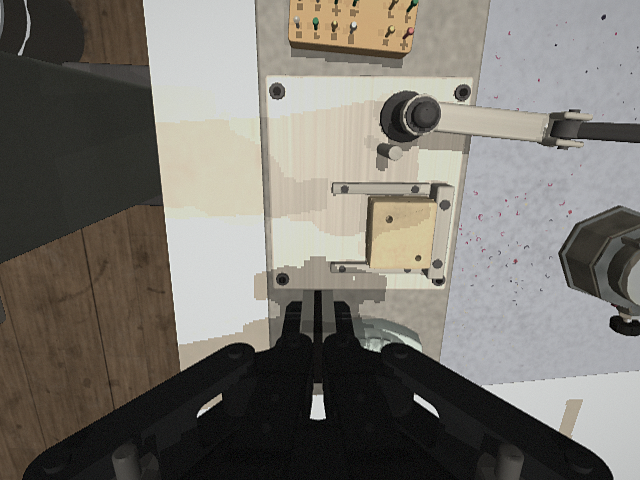

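```bash
python3 - <<'E'
from h import *
z=np.load("pics/w5.npz");d=z["d"];c=vision.get_calibration("wrist");c["camera_from_world"]=z["c"]
s=arm.read_state();R=Ro.from_euler("xyz",s["tool_rot"]).as_matrix()
M=np.linalg.inv(c["camera_from_world"])
v,u=np.mgrid[280:480,0:640];D=d[280:480]
P=np.stack([(u-c["cx"])/c["fx"]*D,(v-c["cy"])/c["fy"]*D,D],-1).reshape(-1,3)
P=P[(P[:,2]>0.02)&(P[:,2]<.16)]
T=((P@M[:3,:3].T+M[:3,3])-s["ee_pos"])@R
print(R.T@(M[:3,3]-s["ee_pos"]))
for lo in range(0,110,8):
    q=T[(-T[:,2]>lo/1e3)&(-T[:,2]<=(lo+8)/1e3)]
    if len(q):print(lo,len(q),q[:,0].min().round(3),q[:,0].max().round(3),q[:,1].min().round(3),q[:,1].max().round(3))
cc={k:v for k,v in c.items()};c=cc
# strap in w5
jp=lambda u,v:W2J(pt(c,d,u,v))
for p in [(425,115),(395,152),(480,120),(520,124),(560,118),(560,142),(575,128),(610,132)]:print(p,jp(*p).round(4))
E
```

```text
[ 0.00207088 -0.08116495 -0.14406642]
0 77 -0.004 0.011 -0.012 -0.007
8 523 -0.011 0.016 -0.013 -0.007
16 628 -0.011 0.016 -0.013 -0.007
24 759 -0.011 0.016 -0.013 -0.007
32 943 -0.011 0.016 -0.013 0.011
40 1313 -0.028 0.033 -0.016 0.006
48 3958 -0.034 0.039 -0.016 0.011
56 6999 -0.041 0.046 -0.014 0.009
64 6241 -0.048 0.052 -0.02 0.01
72 11069 -0.055 0.058 -0.02 0.009
80 12682 -0.06 0.065 -0.019 0.004
88 10636 -0.061 0.065 -0.022 -0.006
96 1948 -0.017 0.021 -0.022 -0.017
(425, 115) [-0.0007  0.09    0.0711]
(395, 152) [-0.0143  0.067   0.0572]
(480, 120) [0.0379 0.0874 0.0611]
(520, 124) [0.0649 0.0852 0.0598]
(560, 118) [0.0839 0.0887 0.069 ]
(560, 142) [0.0838 0.0746 0.0738]
(575, 128) [0.0884 0.0828 0.0776]
(610, 132) [0.0993 0.0808 0.0909]
```

```bash
python3 - <<'E'
from h import *
plan(J2W(.058,.122,.13),[np.pi,0,jt+1.492],11)
E
```

```text
[ 11.6 -10.9   1.8] [ 0.01 -0.   -7.75]
[13.  -9.2  1.8] [ 0.01 -0.   -7.75]
[14.1 -7.4  1.8] [ 0.01 -0.   -7.75]
[15.  -5.4  1.8] [ 0.01 -0.   -7.75]
[15.6 -3.4  1.8] [ 0.01 -0.   -7.75]
[15.9 -1.2  1.8] [ 0.01 -0.   -7.75]
[15.9  0.9  1.8] [ 0.01 -0.   -7.75]
[15.6  3.   1.8] [ 0.01 -0.   -7.75]
[15.1  5.1  1.8] [ 0.01 -0.   -7.75]
[14.2  7.1  1.7] [ 0.01 -0.   -7.75]
[13.2  9.   1.7] [ 0.01 -0.   -7.75]
```

```bash
python3 -m crank '[[[0.012,-0.011,0,0,0,-7.75],[0.013,-0.009,0,0,0,-7.75],[0.014,-0.007,0,0,0,-7.75],[0.015,-0.005,0.002,0,0,-7.75],[0.016,-0.003,0.002,0,0,-7.75],[0.016,-0.001,0.002,0,0,-7.75],[0.016,0.001,0.003,0,0,-7.75],[0.016,0.003,0.003,0,0,-7.75],[0.015,0.005,0.003,0,0,-7.75],[0.014,0.007,0.003,0,0,-7.75],[0.013,0.009,0.002,0,0,-7.75]]]' 1
python3 -m crank '[[[0,0,0,0,0,0],[0,0,0,0,0,0],[0,0,0,0,0,0]]]' 1
python3 - <<'E'
from h import *
s=arm.read_state();print(s["t"],W2J(s["ee_pos"]),s["tool_rot"],s["qpos"].round(2))
c=vision.get_calibration("wrist");p,d=vision.grab_frame("wrist");cv2.imwrite("pics/w6.png",p[:,:,::-1])
E
```

```text
t: 6.7
ee_pos: [0.5971, 0.0945, 0.1267]
tool_rot: [-3.138, 0.001, 1.536]
ft_force: [-0.3, 0.8, 0.0]
finger_gap: 0.0
t: 7.0
ee_pos: [0.5971, 0.0933, 0.1285]
tool_rot: [-3.14, 0.001, 1.528]
ft_force: [0.2, -1.1, 1.0]
finger_gap: -0.002
7.0 [0.05857572 0.12025098 0.12847648] [-3.14003976e+00  1.26322532e-03  1.52771440e+00] [ 0.37  0.65 -0.88  1.48  0.52  1.25  0.96]
```

View pics/w6.png

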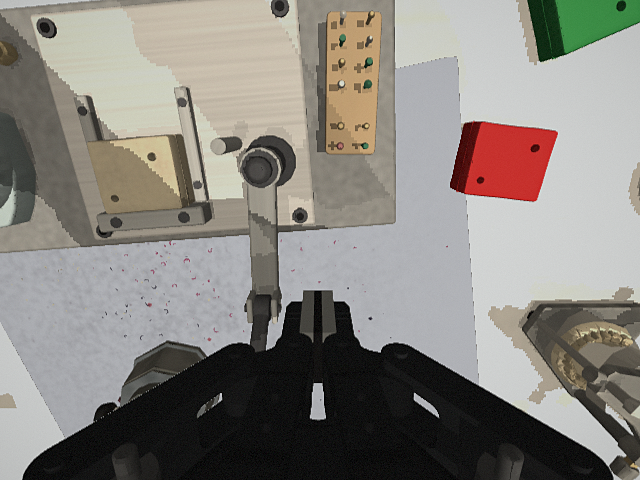

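```bash
python3 -m crank '[[[0,0,0.027,0,0,0],[0,0,0.027,0,0,0],[0,0,0.027,0,0,0],[0,0,0,0,0,0],[-0.003,0,0,0,0,0],[-0.003,0,0,0,0,0],[-0.003,0,0,0,0,0],[0,0,0,0,0,0]]]' 1
python3 - <<'E'
from h import *
s=arm.read_state();print(s["t"],W2J(s["ee_pos"]),s["tool_rot"],s["ft_force"])
c=vision.get_calibration("wrist");p,d=vision.grab_frame("wrist");cv2.imwrite("pics/w7.png",p[:,:,::-1])
E
```

```text
t: 7.85
ee_pos: [0.5984, 0.0844, 0.0495]
tool_rot: [3.139, 0.0, 1.528]
ft_force: [0.3, 0.6, -0.9]
finger_gap: -0.0
7.85 [0.05960732 0.11128637 0.04954927] [3.13933092e+00 4.07851530e-04 1.52827135e+00] [ 0.26647226  0.64158621 -0.92780783]
```

View pics/w7.png

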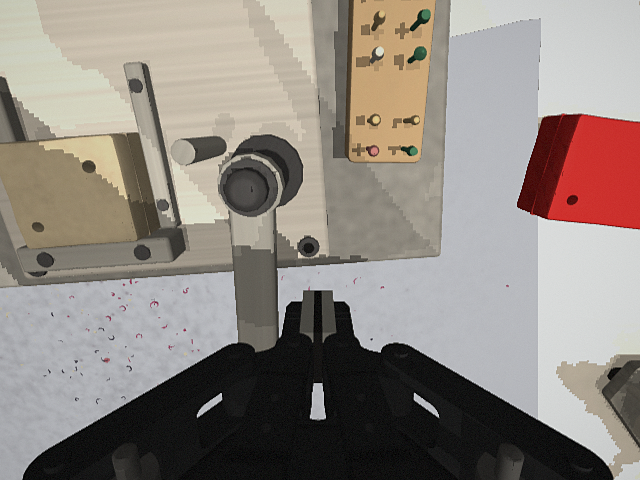

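```bash
python3 -m crank '[[[-0.003,0,0.003,0,0,0],[-0.004,0.0014,0,0,0,4],[-0.004,0.0014,0,0,0,4],[-0.004,0.0014,0,0,0,4],[-0.004,0.0014,0,0,0,4],[-0.004,0.0014,0,0,0,4],[0,0,0,0,0,0]]]' 1
python3 - <<'E'
from h import *
s=arm.read_state();q=W2J(s["ee_pos"]);print(s["t"],q,s["tool_rot"],s["ft_force"])
a=s["tool_rot"][2]-jt;u=np.array([np.sin(a),-np.cos(a)]);n=np.array([np.cos(a),np.sin(a)]);r=q[:2]-[0,.09];print(np.degrees(a),r@u,r@n)
c=vision.get_calibration("wrist");p,d=vision.grab_frame("wrist");cv2.imwrite("pics/w8.png",p[:,:,::-1])
E
```

```text
t: 8.6
ee_pos: [0.6007, 0.0613, 0.0452]
tool_rot: [3.141, -0.0, 1.18]
ft_force: [0.1, 0.4, 0.9]
finger_gap: 0.002
8.6 [0.0610308  0.08808207 0.04521141] [ 3.14142390e+00 -2.87455860e-05  1.18042382e+00] [0.13562694 0.41919566 0.92224831]
65.51335923675282 0.056336510376163065 0.023550681257585148
```

View pics/w8.png

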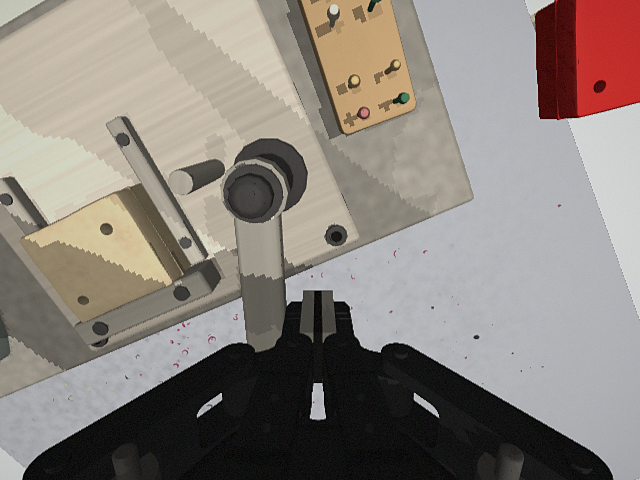

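```bash
python3 -m crank '[[[-0.004,0.0014,0,0,0,4],[-0.004,0.0014,0,0,0,4],[-0.004,0.0014,0,0,0,4],[-0.004,0.0014,0,0,0,4],[-0.004,0.0014,0,0,0,4],[-0.004,0.0014,0,0,0,4],[-0.004,0.0014,0,0,0,4],[-0.004,0.0014,0,0,0,4],[-0.004,0.0014,0,0,0,4],[-0.004,0.0014,0,0,0,4],[-0.004,0.0014,0,0,0,4],[0,0,0,0,0,0]]]' 1
python3 - <<'E'
from h import *
s=arm.read_state();q=W2J(s["ee_pos"]);print(s["t"],q,s["tool_rot"],s["ft_force"])
a=s["tool_rot"][2]-jt;u=np.array([np.sin(a),-np.cos(a)]);n=np.array([np.cos(a),np.sin(a)]);r=q[:2]-[0,.09];print(np.degrees(a),r@u,r@n)
c=vision.get_calibration("wrist");p,d=vision.grab_frame("wrist");cv2.imwrite("pics/w9.png",p[:,:,::-1])
E
```

```text
t: 9.85
ee_pos: [0.583, 0.019, 0.0455]
tool_rot: [3.141, -0.0, 0.414]
ft_force: [0.0, 0.3, 0.3]
finger_gap: 0.001
9.85 [0.04177167 0.04651372 0.04550049] [ 3.14055164e+00 -2.54053878e-04  4.13581403e-01] [2.67235030e-04 3.08462211e-01 2.92499480e-01]
21.576525018223588 0.05580033526888304 0.022852812113597673
```

View pics/w9.png

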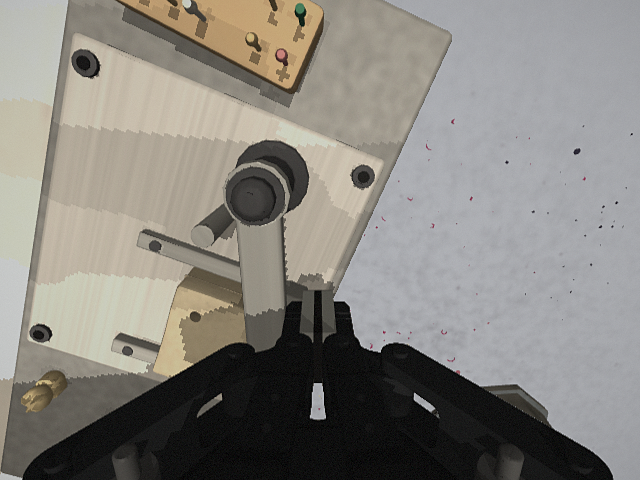

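```bash
python3 -m crank '[[[-0.004,0.0014,0,0,0,4],[-0.004,0.0014,0,0,0,4],[-0.004,0.0014,0,0,0,4],[-0.003,0.001,0,0,0,3],[0,0,0,0,0,0]]]' 1
python3 -m crank '[[[-0.002,0.0007,0,0,0,2],[-0.002,0.0007,0,0,0,2],[0,0,0,0,0,0]]]' 1
```

```text
t: 10.4
ee_pos: [0.5702, 0.01, 0.0454]
tool_rot: [3.141, 0.0, 0.153]
ft_force: [1.2, 0.3, 0.5]
finger_gap: -0.007
t: 10.7
ee_pos: [0.5663, 0.008, 0.0453]
tool_rot: [3.141, 0.0, 0.081]
ft_force: [1.1, 0.5, 0.5]
finger_gap: -0.003
```

```bash
python3 -m crank '[[[-0.001,0.0003,0,0,0,1],[-0.001,0.0003,0,0,0,1],[0,0,0,0,0,0]]]' 1
python3 -m crank '[[[-0.001,0,0,0,0,0.5],[0,0,0,0,0,0]]]' 1
python3 -m crank '[[[-0.001,0,0,0,0,0],[0,0,0,0,0,0]]]' 1
```

```text
t: 11.0
ee_pos: [0.5644, 0.0072, 0.0453]
tool_rot: [3.141, 0.0, 0.046]
ft_force: [1.9, -0.9, 0.4]
finger_gap: 0.0
t: 11.2
ee_pos: [0.5638, 0.007, 0.0454]
tool_rot: [3.141, -0.001, 0.037]
ft_force: [4.6, -2.0, -0.0]
finger_gap: 0.001
t: 11.4
ee_pos: [0.5637, 0.007, 0.0455]
tool_rot: [3.141, -0.003, 0.037]
ft_force: [5.1, -1.3, -3.1]
finger_gap: 0.001
```

```bash
python3 -m crank '[[[-0.001,0,0,0,0,0],[-0.001,0,0,0,0,0],[0,0,0,0,0,0]]]' 1
python3 - <<'E'
from h import *
s=arm.read_state();q=W2J(s["ee_pos"]);print(s["t"],q,s["tool_rot"],s["ft_force"])
c=vision.get_calibration("wrist");p,d=vision.grab_frame("wrist");cv2.imwrite("pics/w10.png",p[:,:,::-1])
E
```

```text
t: 11.7
ee_pos: [0.5637, 0.007, 0.0456]
tool_rot: [-3.141, -0.007, 0.037]
ft_force: [8.1, -1.5, -5.9]
finger_gap: 0.001
11.7 [0.02196976 0.03520355 0.04562301] [-3.14125084 -0.00686246  0.03717784] [ 8.0515226  -1.48017553 -5.9291331 ]
```

View pics/w10.png

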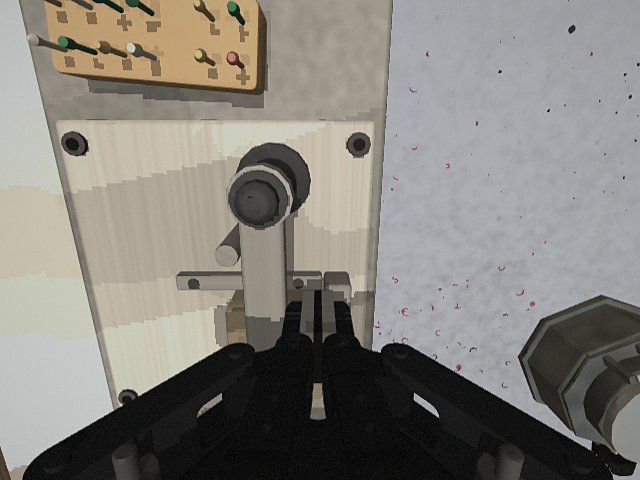

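```bash
python3 -m crank '[[[0.006,0,0,0,0,0],[0.008,0,0,0,0,0],[0,0,0,0,0,0],[0,0,-0.04,0,0,0],[0,0,-0.04,0,0,0],[0,0,-0.04,0,0,0],[0,0,-0.02,0,0,0],[-0.01,0.048,0,0,0,0],[-0.01,0.048,0,0,0,0],[0,0.048,0,0,0,0],[0,0,0,0,0,0],[0,0,0,0,0,0]]]' 1
python3 - <<'E'
from h import *
s=arm.read_state();q=W2J(s["ee_pos"]);print(s["t"],q,s["tool_rot"],s["ft_force"])
for n in ["wrist","top","scene"]:
    c=vision.get_calibration(n);p,d=vision.grab_frame(n);cv2.imwrite(f"pics/{n}11.png",p[:,:,::-1]);np.savez(f"pics/{n}11.npz",d=d,c=c["camera_from_world"])
    if n!="wrist":
        u,v=map(int,proj(c,J2W(0,0,.05)));cv2.imwrite(f"pics/{n}11c.png",cv2.resize(p[v-60:v+60,u-80:u+80,::-1],None,fx=5,fy=5,interpolation=cv2.INTER_CUBIC))
E
```

```text
t: 12.95
ee_pos: [0.5589, -0.1383, 0.1847]
tool_rot: [-3.141, 0.002, 0.034]
ft_force: [-0.2, 0.7, 0.3]
finger_gap: -0.001
12.95 [ 0.0118161  -0.1097939   0.18465725] [-3.14066257e+00  2.09646985e-03  3.36712510e-02] [-0.21139726  0.6793592   0.34528151]
```

View pics/wrist11.png

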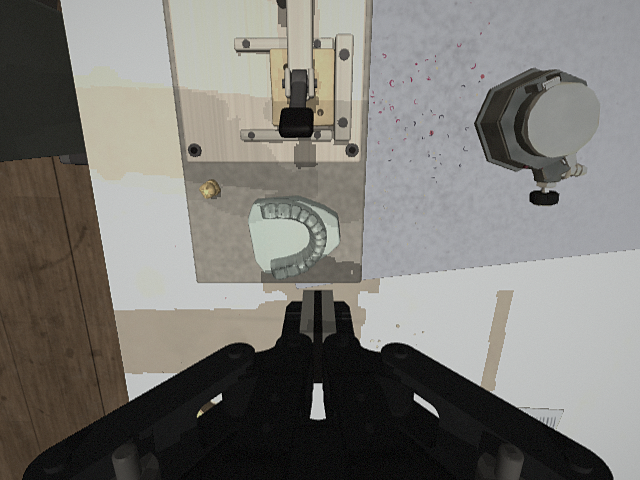

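View pics/scene11c.png

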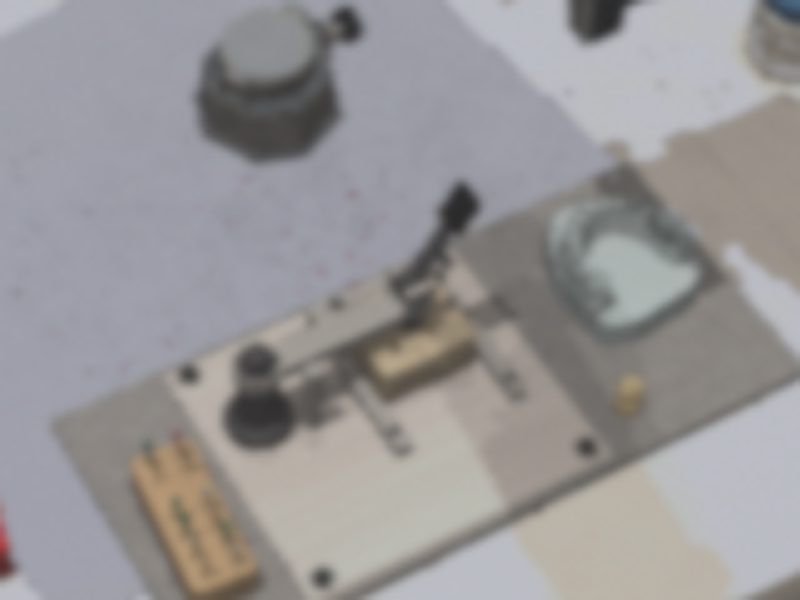

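```bash
python3 - <<'E'
from h import *
z=np.load("pics/wrist11.npz");d=z["d"];c=vision.get_calibration("wrist");c["camera_from_world"]=z["c"]
for p in [(296,112),(296,117),(296,122),(296,127),(296,132),(283,122),(309,122),(300,75),(300,90),(285,80),(315,80),(300,30),(300,8)]:print(p,W2J(pt(c,d,*p)).round(4))
z=np.load("pics/top11.npz");d=z["d"];c=vision.get_calibration("top")
p=cv2.imread("pics/top11.png")
m=(p.max(2)<40);v,u=np.nonzero(m)
for a,b in zip(v,u):
    if d[a,b]>0:
        q=W2J(pt(c,d,b,a))
        if abs(q[0])<.03 and -.05<q[1]<-.005 and q[2]>.08:print(b,a,q.round(3))
E
```

```text
(296, 112) [ 0.0005 -0.02    0.1126]
(296, 117) [ 0.0007 -0.0229  0.1168]
(296, 122) [ 0.0009 -0.0257  0.1209]
(296, 127) [ 0.001  -0.0284  0.1236]
(296, 132) [ 0.0009 -0.0311  0.1227]
(283, 122) [-0.0066 -0.0257  0.1199]
(309, 122) [ 0.0083 -0.0257  0.1205]
(300, 75) [0.0016 0.0046 0.0769]
(300, 90) [ 0.002  -0.0058  0.089 ]
(285, 80) [-0.0087  0.0017  0.0754]
(315, 80) [0.0115 0.0021 0.0717]
(300, 30) [0.0013 0.0349 0.0596]
(300, 8) [0.0015 0.0477 0.0603]
349 236 [ 0.007 -0.03   0.126]
350 236 [ 0.008 -0.033  0.12 ]
345 237 [ 0.008 -0.022  0.114]
346 237 [ 0.007 -0.024  0.115]
347 237 [ 0.007 -0.026  0.117]
348 237 [ 0.006 -0.028  0.121]
349 237 [ 0.006 -0.03   0.123]
350 237 [ 0.005 -0.032  0.125]
344 238 [ 0.005 -0.02   0.114]
345 238 [ 0.006 -0.022  0.112]
346 238 [ 0.005 -0.024  0.118]
347 238 [ 0.005 -0.026  0.118]
348 238 [ 0.004 -0.028  0.122]
349 238 [ 0.003 -0.03   0.125]
350 238 [ 0.004 -0.033  0.12 ]
351 238 [ 0.004 -0.035  0.122]
344 239 [ 0.004 -0.02   0.112]
345 239 [ 0.003 -0.022  0.113]
346 239 [ 0.003 -0.024  0.117]
347 239 [ 0.002 -0.026  0.119]
348 239 [ 0.001 -0
[... 1730 characters left out ...]
003 -0.005  0.087]
338 244 [-0.003 -0.007  0.087]
339 244 [-0.005 -0.009  0.095]
340 244 [-0.005 -0.011  0.095]
341 244 [-0.005 -0.014  0.098]
342 244 [-0.006 -0.015  0.103]
343 244 [-0.006 -0.018  0.101]
344 244 [-0.007 -0.02   0.109]
345 244 [-0.009 -0.021  0.118]
346 244 [-0.009 -0.023  0.117]
347 244 [-0.009 -0.025  0.122]
348 244 [-0.01  -0.028  0.122]
349 244 [-0.01  -0.03   0.124]
350 244 [-0.01  -0.032  0.126]
338 245 [-0.006 -0.007  0.093]
339 245 [-0.006 -0.01   0.088]
340 245 [-0.006 -0.012  0.089]
344 245 [-0.009 -0.02   0.108]
345 245 [-0.01  -0.021  0.115]
346 245 [-0.01  -0.024  0.11 ]
347 245 [-0.011 -0.026  0.117]
348 245 [-0.011 -0.028  0.117]
345 246 [-0.011 -0.022  0.103]
```

```bash
python3 -m crank '[[[-0.003,-0.029,0,0,0,0],[-0.003,-0.029,0,0,0,0],[-0.003,-0.029,0,0,0,0],[-0.002,-0.029,0,0,0,0],[0,0,0,0,0,0],[0,0,0.025,0,0,0],[0,0,0.025,0,0,0],[0,0,0.025,0,0,0],[0,0,0,0,0,0],[0,0,0,0,0,0]]]' 1
python3 - <<'E'
from h import *
s=arm.read_state();q=W2J(s["ee_pos"]);print(s["t"],q,s["tool_rot"],s["ft_force"])
c=vision.get_calibration("wrist");p,d=vision.grab_frame("scene");cv2.imwrite("pics/s12.png",cv2.resize(p[150:330,220:460,::-1],None,fx=3.3,fy=3.3,interpolation=cv2.INTER_CUBIC))
E
```

```text
t: 14.1
ee_pos: [0.5445, -0.0207, 0.1105]
tool_rot: [-3.141, 0.001, 0.039]
ft_force: [0.2, -0.2, 0.2]
finger_gap: -0.003
14.1 [0.00177807 0.00823596 0.11052069] [-3.14130416e+00  5.26045863e-04  3.89571113e-02] [ 0.18347439 -0.24505937  0.24870684]
```

View pics/s12.png

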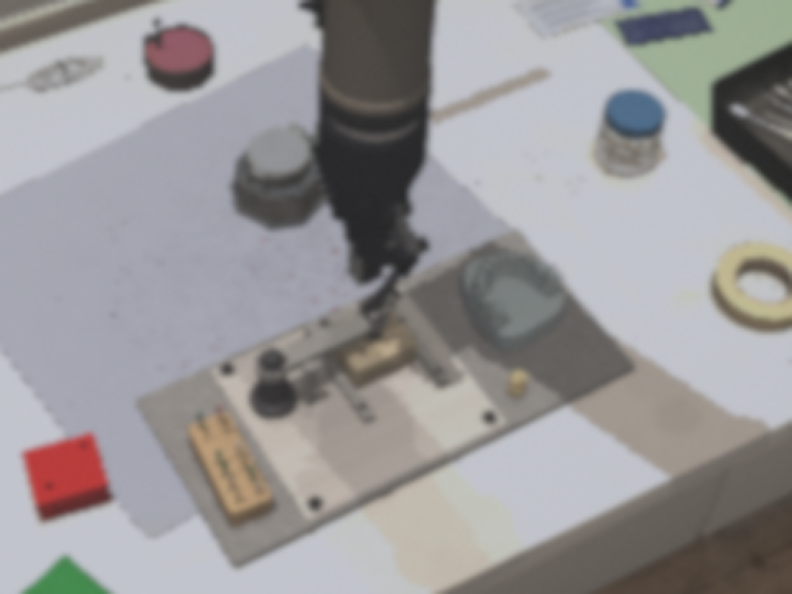

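```bash
python3 -m crank '[[[0,0.004,0,0,0,0],[0,0.004,0,0,0,0],[0,0.004,0,0,0,0],[0,0.004,0,0,0,0],[0,0.003,0,0,0,0],[0,0,0,0,0,0]]]' 1
python3 -m crank '[[[0,0.003,0.001,0,0,0],[0,0.003,0.001,0,0,0],[0,0.003,0.001,0,0,0],[0,0,0,0,0,0]]]' 1
python3 -m crank '[[[0,0.003,0.002,0,0,0],[0,0.003,0.002,0,0,0],[0,0.003,0.002,0,0,0],[0,0.002,0.002,0,0,0],[0,0,0,0,0,0]]]' 1
```

```text
t: 14.75
ee_pos: [0.5454, -0.0406, 0.1104]
tool_rot: [-3.141, -0.0, 0.037]
ft_force: [0.4, 0.2, 0.7]
finger_gap: 0.0
t: 15.15
ee_pos: [0.5455, -0.0498, 0.107]
tool_rot: [3.141, 0.0, 0.037]
ft_force: [0.1, 1.4, 0.3]
finger_gap: -0.003
t: 15.65
ee_pos: [0.546, -0.0614, 0.099]
tool_rot: [3.141, 0.0, 0.037]
ft_force: [-1.0, 0.0, 0.2]
finger_gap: -0.002
```

```bash
python3 - <<'E'
from h import *
s=arm.read_state();q=W2J(s["ee_pos"]);print(s["t"],q,s["tool_rot"],s["ft_force"])
p,d=vision.grab_frame("scene");cv2.imwrite("pics/s13.png",cv2.resize(p[190:290,290:390,::-1],None,fx=6,fy=6,interpolation=cv2.INTER_CUBIC))
p,d=vision.grab_frame("wrist");cv2.imwrite("pics/w13.png",p[:,:,::-1])
E
```

```text
15.65 [ 0.00175881 -0.03252648  0.09896073] [3.14064885e+00 2.57813279e-04 3.66570864e-02] [-1.02592427  0.02092372  0.1788311 ]
```

View pics/s13.png

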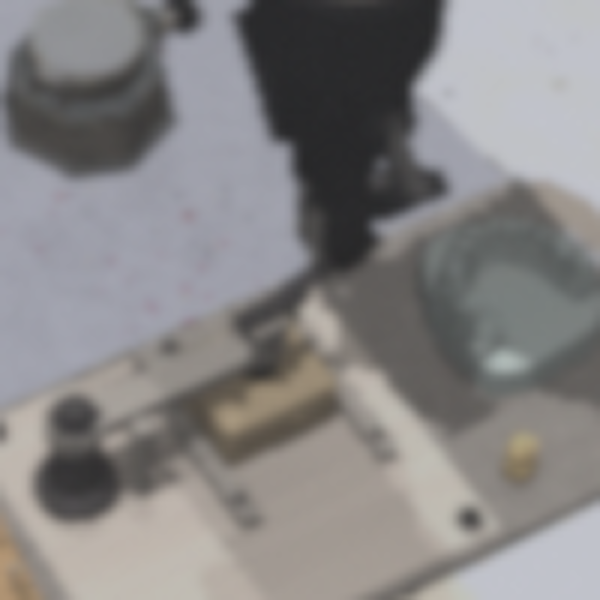

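View pics/w13.png

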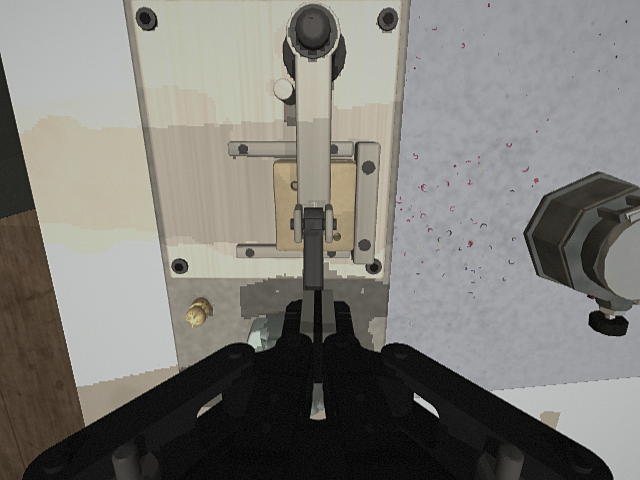

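```bash
python3 -m crank '[[[0,0.003,0.003,0,0,0],[0,0.003,0.004,0,0,0],[0,0.003,0.004,0,0,0],[0,0.002,0.004,0,0,0],[0,0,0,0,0,0]]]' 1
python3 -m crank '[[[0,0.001,0.003,0,0,0],[0,0.001,0.003,0,0,0],[0,0,0,0,0,0]]]' 1
```

```text
t: 16.25
ee_pos: [0.5463, -0.0721, 0.0836]
tool_rot: [3.141, 0.001, 0.037]
ft_force: [-0.3, 1.4, -0.1]
finger_gap: 0.003
t: 16.55
ee_pos: [0.5464, -0.0736, 0.0779]
tool_rot: [3.141, 0.0, 0.037]
ft_force: [-0.5, 1.2, 0.6]
finger_gap: 0.001
```

```bash
python3 -m crank '[[[0,0,0.002,0,0,0],[0,0,0.001,0,0,0]]]' 1
python3 -m crank '[[[0,0,0.001,0,0,0],[0,0,0.001,0,0,0]]]' 1
python3 - <<'E'
from h import *
s=arm.read_state();q=W2J(s["ee_pos"]);print(s["t"],q,s["tool_rot"],s["ft_force"])
p,d=vision.grab_frame("wrist");cv2.imwrite("pics/w14.png",p[:,:,::-1])
E
```

```text
t: 16.75
ee_pos: [0.5468, -0.0738, 0.0769]
tool_rot: [3.14, -0.0, 0.037]
ft_force: [-4.4, 1.0, 14.8]
finger_gap: 0.0
t: 16.95
ee_pos: [0.548, -0.0738, 0.0766]
tool_rot: [3.139, -0.003, 0.037]
ft_force: [-5.0, 0.8, 19.3]
finger_gap: -0.001
16.95 [ 0.00336247 -0.0449543   0.07659129] [ 3.13937576 -0.00337193  0.03747704] [-5.00993086  0.79330467 19.270926  ]
```

View pics/w14.png

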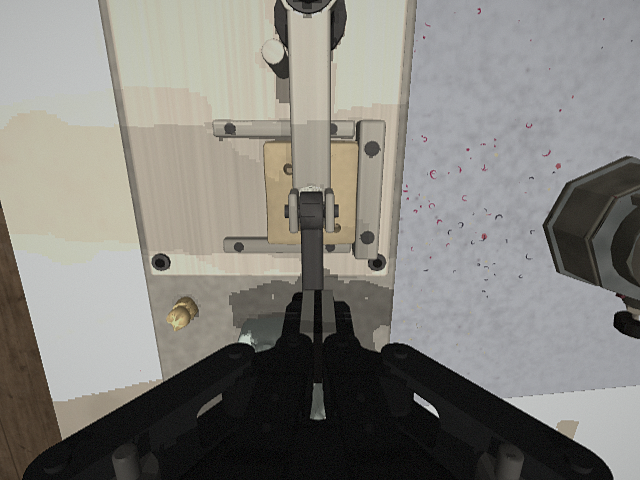

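```bash
python3 -m crank '[[[0,0,-0.005,0,0,0],[0,0,-0.015,0,0,0],[0,0,-0.03,0,0,0],[0,0,-0.04,0,0,0],[0,0.04,-0.02,0,0,0],[0,0.04,0,0,0,0],[0,0,0,0,0,0],[0,0,0,0,0,0]]]' 1
python3 - <<'E'
from h import *
s=arm.read_state();q=W2J(s["ee_pos"]);print(s["t"],q,s["tool_rot"],s["ft_force"])
c=vision.get_calibration("wrist")
p,d=vision.grab_frame("wrist");cv2.imwrite("pics/w15.png",p[:,:,::-1]);np.savez("pics/w15.npz",d=d,c=c["camera_from_world"])
cv2.imwrite("pics/w15c.png",cv2.resize(p[0:220,180:420,::-1],None,fx=3,fy=2.7,interpolation=cv2.INTER_CUBIC))
p,d=vision.grab_frame("scene");cv2.imwrite("pics/s15.png",cv2.resize(p[190:310,270:430,::-1],None,fx=5,fy=5,interpolation=cv2.INTER_CUBIC))
E
```

```text
t: 17.8
ee_pos: [0.5486, -0.1559, 0.1824]
tool_rot: [3.141, 0.002, 0.033]
ft_force: [0.4, 0.8, 0.1]
finger_gap: -0.001
17.8 [ 0.00093463 -0.12697856  0.18243447] [3.14081594e+00 1.64558722e-03 3.30373616e-02] [0.40099931 0.82499647 0.09535343]
```

View pics/w15c.png

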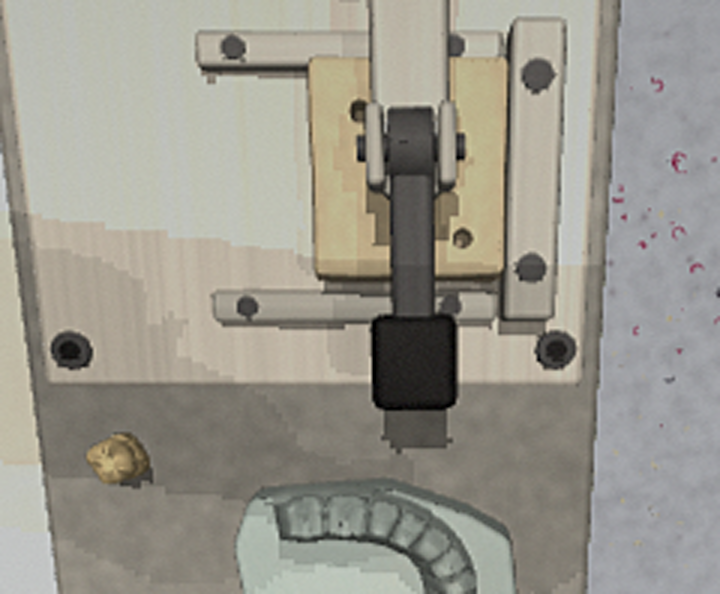

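View pics/s15.png

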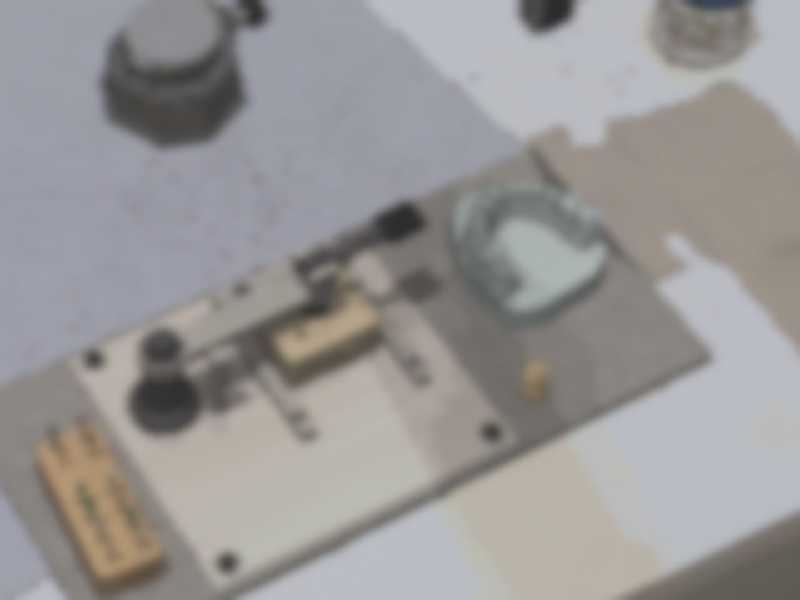

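```bash
python3 - <<'E'
from h import *
p=cv2.imread("pics/w15.png");cv2.imwrite("pics/w15d.png",cv2.resize(p[0:130,270:380],None,fx=5,fy=4.6,interpolation=cv2.INTER_NEAREST))
z=np.load("pics/w15.npz");d=z["d"];c=vision.get_calibration("wrist");c["camera_from_world"]=z["c"]
cr=lambda x,y:(180+(x+.5)/3-.5,(y+.5)/2.7-.5)
for n,q,zz in [("blk tr",(507,60),.037),("blk br",(501,274),.037),("blk bl",(317,276),.037),("blk tl",(310,60),.037),("stop t",(512,22),.03),("stop b",(504,315),.03)]:
    print(n,W2J(ray(c,*cr(*q),zz)).round(4))
for q in [(415,330),(415,360),(415,395),(412,200),(412,280),(410,50),(410,15)]:
    print(q,W2J(pt(c,d,*cr(*q))).round(4))
E
```

```text
blk tr [0.0254 0.0273 0.037 ]
blk br [ 0.0252 -0.0266  0.037 ]
blk bl [-0.0229 -0.027   0.037 ]
blk tl [-0.0228  0.0275  0.037 ]
stop t [0.027  0.0382 0.03  ]
stop b [ 0.0268 -0.0376  0.03  ]
(415, 330) [ 0.0027 -0.0425  0.0781]
(415, 360) [ 0.0026 -0.0497  0.078 ]
(415, 395) [ 0.0026 -0.0583  0.0779]
(412, 200) [ 0.0021 -0.0123  0.0756]
(412, 280) [ 0.002  -0.0306  0.0769]
(410, 50) [0.0018 0.0238 0.0598]
(410, 15) [0.0018 0.0313 0.0598]
```

View pics/w15d.png

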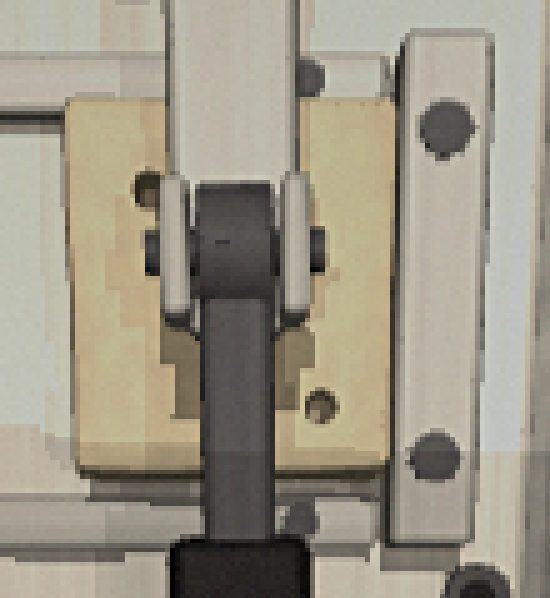

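```bash
python3 -m crank '[[[0,-0.03,0,0,0,0],[0,-0.04,0,0,0,0],[0,-0.04,0,0,0,0],[0,0,0,0,0,0],[0,0,0,0,0,0]]]' 1
python3 - <<'E'
from h import *
s=arm.read_state();q=W2J(s["ee_pos"]);print(s["t"],q,s["tool_rot"],s["ft_force"])
c=vision.get_calibration("wrist")
p,d=vision.grab_frame("wrist");cv2.imwrite("pics/w16.png",p[:,:,::-1]);np.savez("pics/w16.npz",d=d,c=c["camera_from_world"])
u,v=map(int,proj(c,J2W(-.01,.06,.055)));print(u,v)
cv2.imwrite("pics/w16c.png",cv2.resize(p[max(0,v-60):v+90,u-75:u+75,::-1],None,fx=4,fy=4,interpolation=cv2.INTER_CUBIC))
E
```

```text
t: 18.4
ee_pos: [0.545, -0.0404, 0.1833]
tool_rot: [-3.142, 0.0, 0.044]
ft_force: [0.6, -0.5, -0.8]
finger_gap: -0.001
18.4 [ 0.00159119 -0.0114571   0.18326328] [-3.14151012e+00  2.81226245e-04  4.37461193e-02] [ 0.63265798 -0.48679632 -0.8111111 ]
301 140
```

View pics/w16c.png

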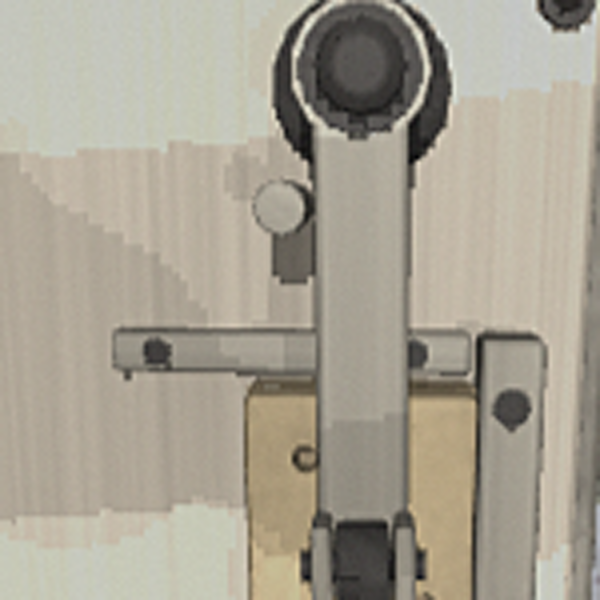

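```bash
python3 - <<'E'
from h import *
p=cv2.imread("pics/w16.png").astype(int)
z=np.load("pics/w16.npz");d=z["d"];c=vision.get_calibration("wrist");c["camera_from_world"]=z["c"]
M=np.linalg.inv(c["camera_from_world"])
v,u=np.mgrid[0:300,0:640];D=d[:300]
P=np.stack([(u-c["cx"])/c["fx"]*D,(v-c["cy"])/c["fy"]*D,D],-1)@M[:3,:3].T+M[:3,3]
a=P[...,0]-jx;b=P[...,1]-jy;X=np.cos(jt)*a+np.sin(jt)*b;Y=-np.sin(jt)*a+np.cos(jt)*b;Z=P[...,2]
def line(m,n,lo,hi):
    ys=[];xs=[]
    for y in np.arange(lo,hi,.003):
        k=m&(abs(Y-y)<.0015)
        if k.sum()>5: ys.append(y);xs.append((X[k].min()+X[k].max())/2)
    f=np.polyfit(ys,xs,1);print(n,"x at y=0:",f[1].round(4),"dx/dy",f[0].round(4),len(ys))
line((abs(Z-.06)<.004)&(abs(X)<.016),"strap",.02,.074)
line((abs(Z-.03)<.004)&(X>.02)&(X<.05),"stop",-.03,.036)
E
```

```text
strap x at y=0: 0.0043 dx/dy -0.0879 18
stop x at y=0: 0.0333 dx/dy -0.0142 22
```

```bash
python3 - <<'E'
from h import *
z=np.load("pics/w16.npz");d=z["d"];c=vision.get_calibration("wrist");c["camera_from_world"]=z["c"]
cr=lambda x,y:(226+(x+.5)/4-.5,80+(y+.5)/4-.5)
for n,L,R_,y,zz in [("strap",314,411,165,.06),("strap",316,410,250,.06),("strap",318,409,320,.06),("strap",319,408,400,.06),("strap",319,408,500,.06),("stop",476,545,345,.03),("stop",476,536,590,.03),("nut",305,409,60,.065),("pin",253,309,208,.058)]:
    A,B=W2J(ray(c,*cr(L,y),zz)),W2J(ray(c,*cr(R_,y),zz));print(n,A.round(4),B.round(4),((A+B)/2)[:2].round(4))
E
```

```text
strap [-0.0076  0.0741  0.06  ] [0.0102 0.0742 0.06  ] [0.0013 0.0741]
strap [-0.0073  0.059   0.06  ] [0.0103 0.0592 0.06  ] [0.0015 0.0591]
strap [-0.007   0.0462  0.06  ] [0.0103 0.0464 0.06  ] [0.0016 0.0463]
strap [-0.0069  0.0311  0.06  ] [0.0103 0.0312 0.06  ] [0.0017 0.0312]
strap [-0.007   0.0114  0.06  ] [0.0107 0.0115 0.06  ] [0.0019 0.0115]
stop [0.0255 0.0386 0.03  ] [0.0402 0.0387 0.03  ] [0.0329 0.0387]
stop [ 0.0272 -0.0156  0.03  ] [ 0.0408 -0.0155  0.03  ] [ 0.034  -0.0155]
nut [-0.0089  0.0915  0.065 ] [0.0094 0.0916 0.065 ] [0.0003 0.0915]
pin [-0.0191  0.0664  0.058 ] [-0.0087  0.0665  0.058 ] [-0.0139  0.0665]
```

```bash
python3 -m crank '[[[0,0,-0.03,0,0,0],[-0.01,0.03,-0.03,0,0,0],[-0.03,0.04,0,0,0,0],[-0.04,0.04,0,0,0,0],[-0.04,0.04,0,0,0,0],[-0.03,0.04,0,0,0,0],[0,0.04,0,0,0,0],[0,0,0,0,0,0],[0,0,0,0,0,0],[0,0,0,0,0,0]]]' 1
python3 - <<'E'
from h import *
s=arm.read_state();print(s["t"],W2J(s["ee_pos"]),s["ft_force"],abs(s["joint_vel"]).max())
p,d=vision.grab_frame("top");cv2.imwrite("pics/top17.png",cv2.resize(p[180:300,250:410,::-1],None,fx=5,fy=5,interpolation=cv2.INTER_CUBIC))
E
```

```text
t: 19.45
ee_pos: [0.4132, -0.2686, 0.2432]
tool_rot: [-3.141, 0.0, 0.038]
ft_force: [-0.2, 0.2, 0.5]
finger_gap: 0.0
19.45 [-0.13857739 -0.23460798  0.24315164] [-0.15562847  0.16973764  0.45500266] 0.01708167639487754
```

View pics/top17.png

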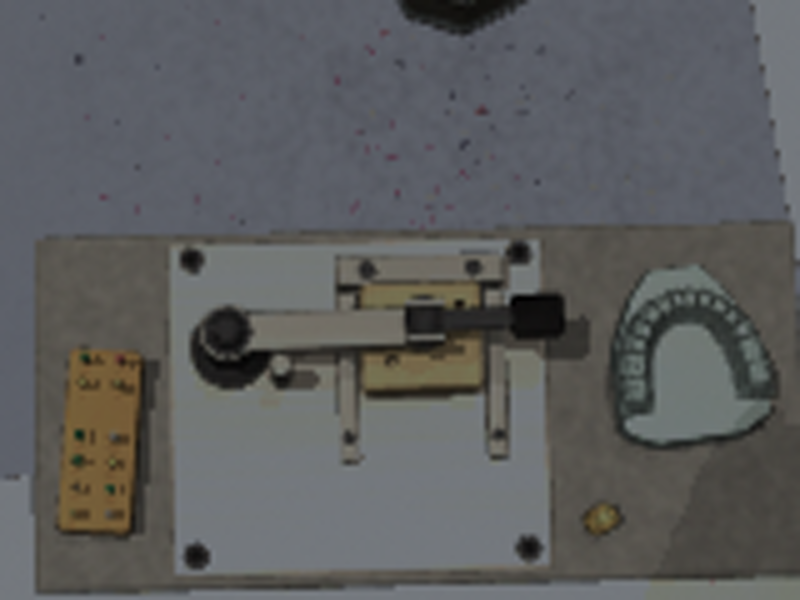

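The top view shows the block against the stop, the strap over it at the pin and the lever level. The bystanders on the board sit at the same pixels as at the start, and the arm is clear.

```bash
python3 -c "
from station import arm
print(arm.close_job())"
```

```text
the job is handed in; nothing more can be done
None
```

The block is clamped in the jig, and I handed the job in at about 19.5 s. I worked with shut fingers only, in the order asked:

1. **Block:** I pushed it about 19 mm along the channel until it stopped hard against the end stop at about 10 N.
2. **Strap:** I swung it closed with the outside of a finger until it met the stop pin at about 8 N.
3. **Lever:** I pressed it down to its hard stop at about 19 N.

**Last checks:**
- **Block:** it is centred on its home place to within about 0.5 mm. A thin dark line still shows between its top edge and the stop. Its top face measured 48 mm long against the stated 51 mm, so I took the line for a chamfered edge.
- **Strap:** it is at 0 to within about 0.01 rad, with roughly 1 mm visible to the pin, which fits the stated sizes. While I pressed the lever the fingertip slid about 1.6 mm sideways, and the strap may have shifted by up to about 0.01 rad. I did not push it again, because that could have dragged the clamped block.
- **Lever:** it is nearly level, with the paddle at z 78 mm.
- **Bystanders and arm:** the things on and beside the jig board look unmoved, but I did not recheck those farther off, which the arm did not go near low down. The arm finished well clear of the jig.

The plate corners and the end stop gave the jig's angle about 0.01 rad apart, and the points I measured were 1 to 3 mm off the fitted jig.

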